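# Third hand at the instrument bay

## Robot

A 6-joint arm with a two-finger parallel gripper is mounted at the origin on the work surface. World frame = base frame: x ahead of the robot, y to its left, z up, the work surface at z = 0. Lengths are in m, angles in rad, forces in N, time in s.
With the tool pointing down it reaches from about 0.25 to 0.775 m from the base axis. Payload 4 kg.
Tool frame: the origin (TCP) lies midway between the tips of the shut fingers; the grasp point (between the pads) lies 19 mm behind it; z points along the fingers, y is the direction in which the jaws open and shut (so a half turn about z gives the same grasp; the last joint's range is limited). The gripper opens to 94 mm and grips with 3 to 60 N. Pads are 16 mm wide; open, the fingers measure 119 mm over their backs; the gripper's body (75 mm by 177 mm) begins 78 mm behind the grasp point.
Start: joints at [-1.449, 0.087, 1.371, -0, 1.684, -0.103], TCP at [0.123, -0.536, 0.206] pointing down, gripper open.
Joint ranges: [-3.1, 3.1], [-0.76, 2.03], [0.27, 2.55], [-1.08, 4.22], [0.17, 2.65], [-2.57, 2.57]. Speed limits (rad/s): [2.79, 2.79, 3.14, 3.14, 3.14, 3.14].

## Interface

Orientations are given as [roll, pitch, yaw] about the fixed x, y, z axes, in that order (R = Rz(yaw) Ry(pitch) Rx(roll)).
In Python, from bench import robot, cams gives the robot as it stands.
- The arm moves only by the tool step_arm, never from a script. Its argument "plan" is a list that holds one entry, the list of rows, each a list of 5 numbers: the shift along the world's x, y, z in mm, then the turn about the world's z in rad, then the opening in per cent of the stroke, from 0 (shut) to 100 (fully open). In form: [[[tx, ty, tz, turn, fingers], ...]]. A call has 1 to 8 rows; each row is the pose to reach, as a shift and turn from the pose commanded when the call began; what a row does not reach only later rows make up. A row lasts 1/12 s, in which the tool goes at most 41.7 mm and 7.16 degrees, less where a joint would pass 70% of its speed; a pose out of reach is approached as far as the arm can. A call with a gripper value outside its range is refused whole. The fingers move at their own pace and stop on an object; the grip force is fixed at half the most. Time passes only in rows, so rows that repeat a pose let the fingers close. It gives the time, the measured TCP pose, the force and the opening at its end, in the units of the state.
- robot.get_obs(): the state, without advancing time (a new reading comes with each control period).
- cams.snapshot(name): name is "scene" or "top" or "wrist"; returns a dict with "frame" (400x640x3 uint8, red, green, blue), "camera_matrix" (3x3 intrinsics, pixels), "origin" and "attitude" of the camera in the world; the wrist camera has in their place "T_tool_cam" (4x4, takes a point from camera to tool coordinates, whose origin is the TCP and whose axes are the flange's). Camera axes: x right, y down, z forward; pixel columns grow to the right and rows downward; lengths in m; the calibration is good to about 2 mm. A picture is of the moment at which its call begins: read the wrist's pose just before it. There is no depth.
- robot.close_job(): hands the job in, once; it reports no verdict.
The state is a dict: "time": time; "joint_positions": joint angles; "qvel": joint speeds; "joint_torque": joint torques, N m; "tool_pos": TCP position; "ee_rot": TCP orientation; "wrist_force": force on the tool from outside, world axes, zero at the start; "wrist_torque": the same for the moment, N m; "width": finger opening in m.
Only numpy, scipy, OpenCV 4.12 (cv2) and the standard library are available. Lean on these libraries where they do the work, as an engineer would, in place of code of your own. Each camera call takes 0.05 s, during which the arm holds its last target. There are 200 camera calls.

## Task

Take the orange-handled pry blade out of its stand, lever the black cover of the instrument bay up to about upright with the blade's bent toe, then, still with the blade, push the small module inside along the bay until it sits flat and square against the aluminium fence at the hinge end. Finish while holding it there: keep the blade in the gripper pressing the module on the fence with a steady 10 N or so (never as much as 25 N), so that a colleague can screw it down. Only the blade may touch the bay, its cover and the module, and everything else on the table stays where it is.

Things in the scene. Friction and masses are not known exactly. Their poses are not given: they have to be found in the camera images.
- pry_grip (a point): Centre of the orange handle (22 x 22 mm, 56 mm tall, upright) of the pry blade, hanging handle up in a grey stand. A black guard plate 54 (x) x 40 (y) x 6 mm is below it, its top 28 mm under this point, its underside on the stand's top, 60 mm over the table. z up, x the way the toe points. Lift straight up 65 mm to clear the stand. Pushing twists it in the grip: grip hard (80 N or more)
- pry_tip (a point): Middle of the front end of the blade's toe, 16 mm along x from the handle's axis and 84.5 mm below pry_grip; same axes. The toe is a level steel tab 14 mm wide, 3 mm thick (1.5 mm above and below this point), reaching 14 mm forward from the foot of the blade. Inside the stand at the start, with about 4 mm of room all round
- bay: Carriage that does not move: blue puck 132 mm across, white deck 148 x 130 mm (top 30 mm up), on it the grey open bay 150 (x) x 78 (y) mm, walls 5 mm at the ends, 8 mm at the sides, inner floor 34 mm, rim 66 mm above the table. Origin on the table under its centre; x points to the hinge end, away from the robot within 0.35 rad. Hinge line: along y at x = +75, z = 66 mm. Fence face: x = +56 mm
- cover (a joint): Angle of the black cover (164 x 84 x 4 mm, 90 g, yellow stripe at the front): 0 shut, 1.57 upright, 1.95 fully back; starts up to 0.05 ajar. Friction hinge: stays where left; takes about 1.5 N up at the front edge. Its underside passes through the hinge line and reaches 164 mm from it, so it overhangs the bay's front wall by 14 mm: the toe goes in under there
- cover_edge (a point): Middle of the lower front edge of the cover (the free edge, 164 mm from the hinge line); moves with the cover
- fence: Aluminium bar fixed across the bay at the hinge end, 14 x 62 x 24 mm, standing on the bay's floor. Origin: middle of the foot of its face that looks at the module; its x is the bay's x, pointing into the bar
- module: See module_center; origin at the centre of its underside, z up, x along its length
- module_center (a point): Centre of the loose module: slick aluminium case with a green board on top, 44 (x) x 56 (y) x 22 mm, 110 to 230 g; this point is 10 mm above its underside. It lies on the bay's floor under the cover, x nearly as the bay's, its far face 18 to 38 mm short of the fence, about 3 mm from each side wall; slides with under 1 N. Seated, this point is 22 mm before the fence's face
- pry: The whole pry blade, 120 g; origin on the handle's axis at the underside of the guard, 34 mm below pry_grip, same axes. Below the guard a vertical steel blade on the handle's axis, 14 mm wide (y), 4 mm thick (x), ending 52 mm below the guard with the toe at its foot
- dish: Bystander: small steel bowl, 64 mm across, 28 mm high; origin at its underside
- driver: Bystander: red screwdriver lying on the table; origin at its underside
- cartridge: Bystander: black gas cartridge standing, 40 mm diameter, 130 mm high; origin at its underside
- collar: Bystander: aluminium ring, 68 mm across, 18 mm high; origin at its underside
- bin: Bystander: blue open bin, 140 x 110 x 50 mm; origin at its underside
- battery: Bystander: yellow battery pack, 75 x 55 x 22 mm; origin at its underside
Not all that is in view belongs to the job. Leave any purple look-alike of the pry alone.

How it is judged:
By the outcome, as a careful person would: the job done as asked, in the order asked, and still so for the second after the job is handed in, while the arm keeps its last pose, push and grip.
It also fails if it takes over 54 s, if anything falls off the work surface, if the arm or the gripper's body presses on something with over 40 N, if the wrist force passes 120 N, or if a joint passes its speed limit or range.

## Working session

There is one attempt and no reset: what is moved stays moved. The work goes in short steps, Python scripts to look and compute and a tool call to move; the robot and the scene stay as the last step left them, time stands still between calls to the robot, and variables do not carry over. Pictures are saved under pics/ and viewed, about 8 in all and at most 12, crops included, and the job is handed in when it is done.

Besides the shell and the picture viewer there is one more tool, called after "Request:" in YAML: its name, and indented under it one key for each argument. step_arm: Moves the arm, as the interface text tells. Its arguments: {"type":"object","properties":{"plan":{"type":"array"}},"required":["plan"]}

```bash
mkdir -p pics; ls; cat > h.py <<'E'
from bench import robot,cams
import numpy as np,cv2
from scipy.spatial.transform import Rotation as R
def snap(n):
    o=robot.get_obs() if n=="wrist" else None
    s=cams.snapshot(n)
    if n=="wrist":
        T=np.eye(4);T[:3,:3]=rot(o["ee_rot"]);T[:3,3]=o["tool_pos"]
        C=T@np.array(s["T_tool_cam"])
    else:
        C=np.eye(4);C[:3,:3]=rot(s["attitude"]);C[:3,3]=s["origin"]
    return s["frame"],np.array(s["camera_matrix"]),C
def rot(a):
    a=np.array(a,float)
    return a if a.shape==(3,3) else R.from_euler("xyz",a).as_matrix()
def ray(K,C,u,v):
    d=C[:3,:3]@np.linalg.solve(K,[u,v,1.]);return C[:3,3],d
def onz(K,C,u,v,z):
    o,d=ray(K,C,u,v);return o+d*(z-o[2])/d[2]
def proj(K,C,p):
    q=K@(C[:3,:3].T@(np.array(p)-C[:3,3]));return q[:2]/q[2]
E
python3 - <<'E'
from h import *
for n in("scene","top"):
    s=cams.snapshot(n)
    print(n,s["camera_matrix"],s["origin"],s["attitude"])
    cv2.imwrite(f"pics/{n}0.png",s["frame"][...,::-1]); np.savez(f"{n}0.npz",**s)
print(robot.get_obs())
E
```

```text
pics
scene [[483.72799585   0.         321.35699689]
 [  0.         483.72799585 200.94918757]
 [  0.           0.           1.        ]] [ 1.56577859 -0.05153132  0.85883475] [-2.21856272  0.00975615  1.51234098]
top [[503.28834404   0.         314.38909434]
 [  0.         503.28834404 203.97704604]
 [  0.           0.           1.        ]] [ 0.40365284 -0.03403631  1.33260545] [-3.04858162e+00  1.63087779e-03 -1.54281630e+00]
{'time': 0.1, 'joint_positions': array([-1.44909453e+00,  8.78690509e-02,  1.37209713e+00, -1.41309135e-05,
        1.68360111e+00, -1.03101746e-01]), 'qvel': array([-1.13984990e-03, -8.63276054e-04, -3.80944380e-03, -2.54771926e-03,
       -5.06192686e-05, -1.44543369e-03]), 'joint_torque': array([ 1.31497753e-03, -3.41254771e+01, -3.03301013e+01,  7.17894151e-02,
        3.04732681e-02, -1.00221314e-04]), 'tool_pos': array([ 0.12253232, -0.53566784,  0.20443085]), 'ee_rot': array([-3.13962706e+00, -1.89258196e-04,  2.24801777e-01]), 'wrist_force': array([0.55297792, 0.52175276, 0.30940907]), 'wrist_torque': array([-0.01227836,  0.01812914, -0.07446377]), 'width': 0.09409873887897326}
```

View pics/top0.png

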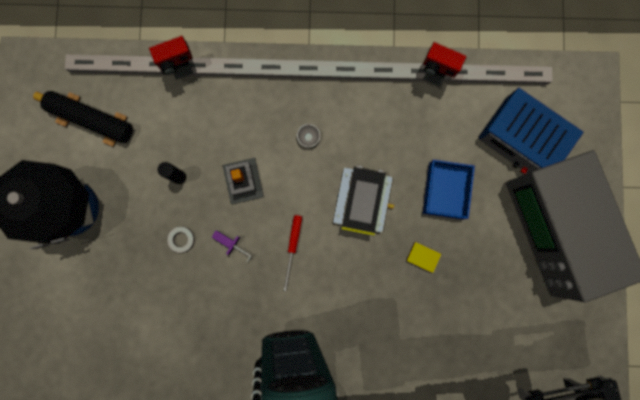

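View pics/scene0.png

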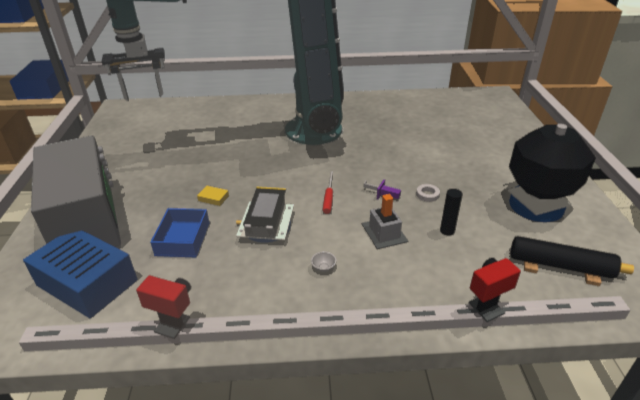

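The top view shows the stand at about (240,180), with the orange handle and black guard in it. The bay is at about (363,200), yellow stripe toward the robot. The purple decoy is at (230,243). The scene view agrees: stand at (387,225), bay at (266,212).

```bash
cat > m1.py <<'E'
from h import *
D={}
for n in("scene","top"):
    s=np.load(n+"0.npz");C=np.eye(4);C[:3,:3]=rot(s["attitude"]);C[:3,3]=s["origin"]
    f=s["frame"];hsv=cv2.cvtColor(f,cv2.COLOR_RGB2HSV);D[n]=(f,hsv,s["camera_matrix"],C)
def cen(m):
    k,l,st,c=cv2.connectedComponentsWithStats(m);i=1+np.argmax(st[1:,4]);return c[i],st[i]
o={}
for n,(f,h,K,C) in D.items():
    m=cv2.inRange(h,(5,150,90),(18,255,255))
    if n=="top": m[:, :200]=0;m[:,280:]=0
    else: m[:, :340]=0;m[:,440:]=0
    o[n]=cen(m);print(n,o[n])
f,h,K,C=D["top"];print("handle top z=.122",onz(K,C,*o["top"][0],.118))
m=cv2.inRange(h,(22,120,80),(35,255,255));m[:,:320]=0;m[:,398:]=0
c,st=cen(m);ys,xs=np.nonzero(m);print("stripe",c,st,onz(K,C,*c,.07))
r=cv2.minAreaRect(np.c_[xs,ys].astype(np.float32));print(r)
for u,v in[(363,200),(345,168),(391,171),(335,229),(382,235)]:print(u,v,onz(K,C,u,v,.05))
E
python3 m1.py
```

```text
scene (array([386.80512821, 204.47179487]), array([382, 194,  11,  22, 195], dtype=int32))
top (array([235.48235294, 173.72941176]), array([231, 169,  10,  11,  85], dtype=int32))
handle top z=.122 [0.58553722 0.16549499 0.118     ]
stripe [357.7706422  230.79816514] [341 227  34   9 109] [ 0.45685083 -0.13927866  0.07      ]
((370.87664794921875, 224.59036254882812), (20.610258102416992, 56.83319854736328), 64.39781188964844)
363 200 [ 0.53687866 -0.15275651  0.05      ]
345 168 [ 0.61844241 -0.10483049  0.05      ]
391 171 [ 0.61391576 -0.22337982  0.05      ]
335 229 [ 0.46065185 -0.08287602  0.05      ]
382 235 [ 0.44873158 -0.20277398  0.05      ]
```

Request:
step_arm:
  plan:
    - [[28,28,20,-0.1,100],[56,56,40,-0.2,100],[84,84,60,-0.3,100],[112,112,80,-0.35,100],[140,140,90,-0.35,100],[168,168,100,-0.35,100],[196,196,110,-0.35,100],[224,224,120,-0.35,100]]

```text
time: 0.77
tool_pos: [0.3425, -0.3155, 0.324]
ee_rot: [3.142, 0.0, -0.126]
wrist_force: [0.8, -1.0, -0.0]
width: 0.094
```

Request:
step_arm:
  plan:
    - [[26,28,0,0,100],[52,56,0,0,100],[78,84,0,0,100],[104,112,0,0,100],[130,140,0,0,100],[150,156,0,0,100],[150,156,0,0,100],[150,156,0,0,100]]

```text
time: 1.43
tool_pos: [0.4919, -0.1603, 0.3227]
ee_rot: [-3.141, 0.002, -0.123]
wrist_force: [-0.2, -0.9, -0.6]
width: 0.0942
```

```bash
python3 - <<'E'
from h import *
s=cams.snapshot("wrist");print(np.round(s["T_tool_cam"],3),s["camera_matrix"][0])
f,K,C=snap("wrist");np.savez("w1.npz",f=f,K=K,C=C);cv2.imwrite("pics/w1.png",f[...,::-1])
o=robot.get_obs();print(o["tool_pos"],o["ee_rot"],o["time"],o["wrist_force"])
E
```

```text
[[ 0.    -0.958 -0.285  0.084]
 [ 1.    -0.     0.    -0.   ]
 [-0.    -0.285  0.958 -0.178]
 [ 0.     0.     0.     1.   ]] [323.72800268   0.         320.60326957]
[ 0.49103622 -0.16169289  0.32338958] [ 3.14117681e+00  1.09361048e-03 -1.25871210e-01] 1.5333 [-0.29242926 -0.20048074  0.61457178]
```

View pics/w1.png

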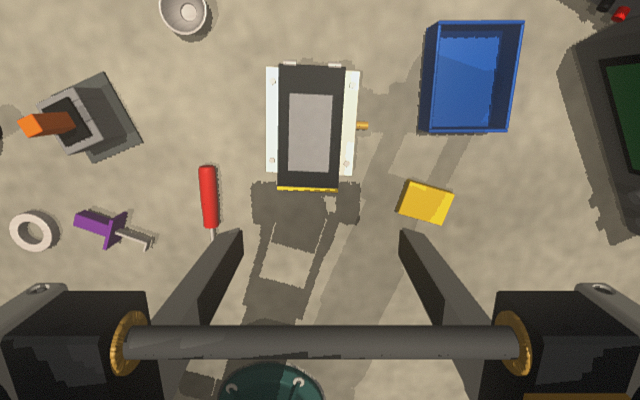

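The wrist view shows the bay squarely. The deck spans about (266,67) to (361,177), and the yellow stripe runs from (278,189) to (337,189). The stand is at (90,115), with the handle toward (45,123).

```bash
python3 - <<'E'
from h import *
d=np.load("w1.npz");f,K,C=d["f"],d["K"],d["C"];h=cv2.cvtColor(f,cv2.COLOR_RGB2HSV)
m=cv2.inRange(h,(0,0,215),(180,40,255));w=np.zeros_like(m);w[55:190,255:372]=m[55:190,255:372]
ys,xs=np.nonzero(w)
P=np.array([onz(K,C,u,v,.03)[:2] for u,v in zip(xs,ys)],np.float32)
r=cv2.minAreaRect(P*1000);print("deck",r,cv2.boxPoints(r))
m=cv2.inRange(h,(20,140,100),(35,255,255));w=np.zeros_like(m);w[180:196,265:350]=m[180:196,265:350]
ys,xs=np.nonzero(w);print("stripe px",xs.min(),xs.max(),ys.min(),ys.max())
for z in(.066,.070,.078):
  a=onz(K,C,xs.min(),np.mean(ys[xs<xs.min()+5]),z);b=onz(K,C,xs.max(),np.mean(ys[xs>xs.max()-5]),z);print(z,a,b,np.linalg.norm(a-b))
lo=ys.max()
for z in(.066,.074):print("lower",z,onz(K,C,307,lo+.5,z))
# stand + handle
m=cv2.inRange(h,(5,150,90),(18,255,255));m[:,100:]=0
c=max(cv2.findContours(m,0,2)[0],key=cv2.contourArea);print("orange",cv2.boxPoints(cv2.minAreaRect(c)))
hsv=h[90:140,20:145]
cv2.imwrite("pics/st.png",cv2.resize(f[60:175,0:160],None,fx=5,fy=5,interpolation=cv2.INTER_CUBIC)[...,::-1])
E
```

```text
deck ((544.5598754882812, -153.5083465576172), (127.31298828125, 154.12713623046875), 80.13658142089844) [[ 457.73102  -203.02292 ]
 [ 609.58     -229.42493 ]
 [ 631.38873  -103.993774]
 [ 479.53973   -77.59177 ]]
stripe px 277 337 186 192
0.066 [ 0.46252689 -0.09604265  0.066     ] [ 0.44826559 -0.17864083  0.066     ] 0.08382031082971725
0.07 [ 0.46355911 -0.0967321   0.07      ] [ 0.44942891 -0.178571    0.07      ] 0.08304979253182425
0.078 [ 0.46562355 -0.09811099  0.078     ] [ 0.45175554 -0.17843132  0.078     ] 0.08150875593603829
lower 0.066 [ 0.45012332 -0.13656226  0.066     ]
lower 0.074 [ 0.4524158 -0.1371962  0.074    ]
orange [[ 16.23817  115.651436]
 [ 73.05994  108.83282 ]
 [ 75.69086  130.75711 ]
 [ 18.869087 137.57571 ]]
```

Request:
step_arm:
  plan:
    - [[0,40,0,0,100],[0,80,0,0,100],[0,120,0,0,100],[5,160,0,0,100],[10,200,0,0,100],[20,240,0,0,100],[30,280,0,0,100],[40,315,0,0,100]]

```text
time: 2.2
tool_pos: [0.5314, 0.1544, 0.3244]
ee_rot: [-3.141, -0.001, -0.127]
wrist_force: [0.2, -0.2, 0.8]
width: 0.0941
```

Request:
step_arm:
  plan:
    - [[0,12,0,0,100],[0,12,0,0,100],[0,12,0,0,100]]

```text
time: 2.45
tool_pos: [0.5314, 0.1644, 0.3238]
ee_rot: [3.14, 0.0, -0.126]
wrist_force: [0.0, -1.0, -0.2]
width: 0.0938
```

```bash
python3 - <<'E'
from h import *
f,K,C=snap("wrist");np.savez("w2.npz",f=f,K=K,C=C)
o=robot.get_obs();print(o["tool_pos"],o["ee_rot"],o["time"])
q=proj(K,C,[.585,.166,.09]);print(q);u,v=q.astype(int)
v0=max(0,v-80);u0=max(0,u-100);cr=f[v0:v0+150,u0:u0+200];print(u0,v0)
cv2.imwrite("pics/w2.png",cv2.resize(cr,None,fx=4,fy=4,interpolation=cv2.INTER_CUBIC)[...,::-1])
E
```

```text
[0.53151588 0.16382501 0.3240563 ] [ 3.14050707e+00 -3.75137908e-04 -1.27529330e-01] 2.5
[313.90657872 123.48287617]
213 43
```

View pics/w2.png

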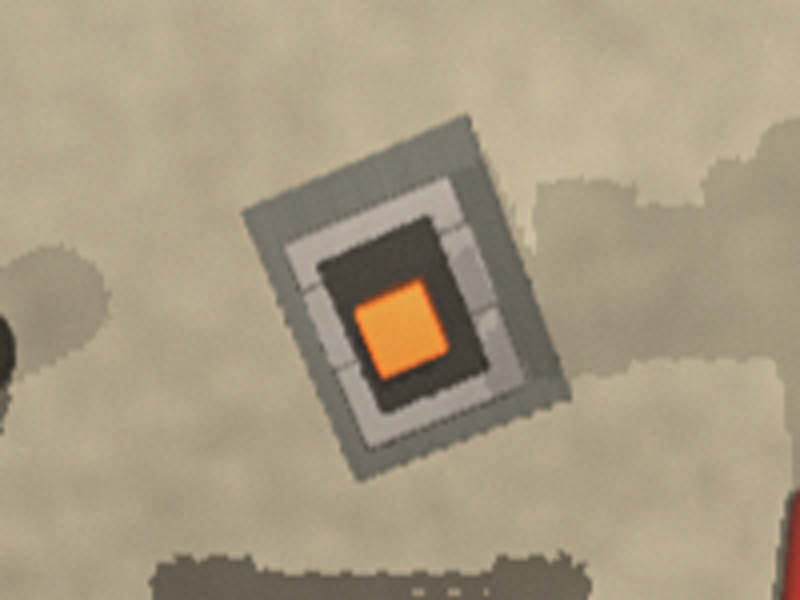

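The crop shows the orange handle top at about (402,330), centred on the black guard. The guard's long axis is turned about 22° anticlockwise.

```bash
python3 - <<'E'
from h import *
d=np.load("w2.npz");f,K,C=d["f"],d["K"],d["C"];h=cv2.cvtColor(f,cv2.COLOR_RGB2HSV)
def rect(m,z,n):
    m=m.copy();q=np.zeros_like(m);q[43:193,263:363]=m[43:193,263:363]
    c=max(cv2.findContours(q,0,cv2.CHAIN_APPROX_NONE)[0],key=cv2.contourArea)[:,0]
    c=cv2.convexHull(c)[:,0]
    P=np.array([onz(K,C,u,v,z)[:2]*1000 for u,v in c],np.float32)
    r=cv2.minAreaRect(P);print(n,r)
rect(cv2.inRange(h,(5,150,90),(18,255,255)),.122,"handle")
dark=cv2.inRange(f,(0,0,0),(85,80,75))|cv2.inRange(h,(5,150,90),(18,255,255))
rect(dark,.066,"guard")
b=cv2.bilateralFilter(f,5,30,5);print(f[43+62,213+80],f[43+50,213+105],f[43+85,213+128],f[43+30,213+117])
st=cv2.inRange(h,(0,0,0),(180,45,140));st2=cv2.inRange(f,(135,125,120),(190,180,180))|dark
rect(cv2.morphologyEx(cv2.inRange(h,(0,0,0),(180,38,255))|dark,cv2.MORPH_CLOSE,np.ones((3,3))),0.0,"base")
E
```

```text
handle ((586.1534423828125, 166.45449829101562), (23.28287696838379, 22.51496124267578), 15.693567276000977)
guard ((585.2305908203125, 166.37721252441406), (52.75043487548828, 39.1015510559082), 15.491483688354492)
[177 168 156] [182 170 159] [100  95  86] [114 108  95]
base ((584.971435546875, 165.94976806640625), (109.29503631591797, 89.5474624633789), 14.699614524841309)
```

Request:
step_arm:
  plan:
    - [[20,1,-20,0.12,100],[40,2,-50,0.24,100],[54,2.5,-80,0.36,100],[54,2.5,-110,0.397,100],[54,2.5,-140,0.397,100],[54,2.5,-165,0.397,100],[54,2.5,-180,0.397,100],[54,2.5,-180,0.397,100]]

```text
time: 3.17
tool_pos: [0.5831, 0.1649, 0.1391]
ee_rot: [3.141, 0.009, 0.268]
wrist_force: [-1.1, 0.4, -0.5]
width: 0.0939
```

```bash
python3 - <<'E'
from h import *
o=robot.get_obs();print(o["tool_pos"],o["ee_rot"],o["time"])
E
```

```text
[0.58307341 0.164948   0.13912186] [3.14147276 0.00881252 0.26812256] 3.1667
```

Request:
step_arm:
  plan:
    - [[0,0,-25,0,100],[0,0,-45,0,100],[0,0,-60,0,100],[0,0,-68,0,100],[0,0,-72,0,100],[0,0,-72,0,100],[0,0,-72,0,100]]

```text
time: 3.75
tool_pos: [0.5866, 0.1679, 0.0734]
ee_rot: [3.141, -0.003, 0.271]
wrist_force: [0.4, -0.5, 0.3]
width: 0.0943
```

Request:
step_arm:
  plan:
    - [[0,0,0,0,50],[0,0,0,0,10],[0,0,0,0,0],[0,0,0,0,0],[0,0,0,0,0],[0,0,0,0,0],[0,0,0,0,0],[0,0,0,0,0]]

```text
time: 4.42
tool_pos: [0.5856, 0.1684, 0.0717]
ee_rot: [3.142, 0.0, 0.272]
wrist_force: [0.6, 0.6, -0.7]
width: 0.0442
```

Request:
step_arm:
  plan:
    - [[0,-1,-3,0,0],[0,-1,-3,0,0],[0,-1,-3,0,0],[0,-1,-3,0,0],[0,-1,-3,0,0],[0,-1,-3,0,0],[0,-1,-3,0,0]]

```text
time: 5.0
tool_pos: [0.5855, 0.1673, 0.0685]
ee_rot: [3.142, 0.0, 0.272]
wrist_force: [0.1, -0.8, -1.2]
width: 0.0224
```

Request:
step_arm:
  plan:
    - [[0,0,0,0,0],[0,0,15,0,0],[0,0,40,0,0],[0,0,70,0,0],[0,0,100,0,0],[0,0,140,0,0],[0,0,160,0,0],[0,0,160,0,0]]

```text
time: 5.67
tool_pos: [0.5883, 0.1679, 0.2363]
ee_rot: [3.14, -0.013, 0.272]
wrist_force: [-0.3, -0.1, -0.2]
width: 0.0222
```

```bash
python3 - <<'E'
from h import *
o=robot.get_obs();print(o["tool_pos"],o["ee_rot"],o["time"],o["wrist_force"],o["width"])
f,K,C=snap("scene");p=o["tool_pos"]
q=proj(K,C,p);u,v=q.astype(int)
c1=cv2.resize(f[v-45:v+55,u-60:u+60],None,fx=4,fy=4,interpolation=cv2.INTER_CUBIC)
f2,K2,C2=snap("wrist");q2=proj(K2,C2,p);print(q,q2,q2[0])
u2,v2=q2.astype(int)
c2=cv2.resize(f2[150:350,220:420],(400,400))
cv2.imwrite("pics/lift.png",np.hstack([c1[:,80:480][:400],c2])[...,::-1])
E
```

```text
[0.58831265 0.16788059 0.23631808] [ 3.14037859 -0.01307324  0.27186901] 5.6667 [-0.2967045  -0.09509326 -0.1995473 ] 0.022190392373751835
[391.23139133 158.77234935] [321.26143788 244.14697216] 321.26143788254365
```

View pics/lift.png

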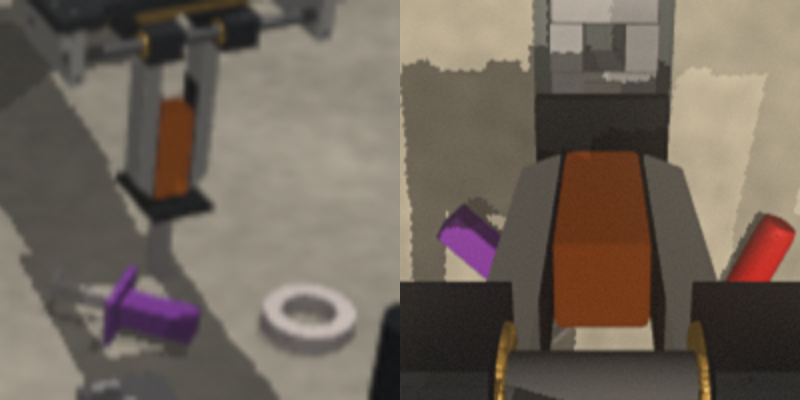

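The scene crop (left) shows the blade hanging straight, with its foot at about crop (160,265). The toe's direction is not clear, so I'll check it numerically.

```bash
python3 - <<'E'
from h import *
o=robot.get_obs();print(o["tool_pos"],o["time"],o["ee_rot"])
f,K,C=snap("scene");p=o["tool_pos"];y=o["ee_rot"][2]
ex=np.array([np.cos(y),np.sin(y),0]);ey=np.array([-np.sin(y),np.cos(y),0])
def P(x,yy,z):return np.round(proj(K,C,p+ex*x+ey*yy+[0,0,z]),1)
for s in(1,-1):
  print(s,[P(s*.016,a,-.0605) for a in(-.007,.007)],"heel",[P(-s*.002,a,-.0605) for a in(-.007,.007)])
print("guard",[P(a,b,-.0025) for a in(-.027,.027) for b in(-.02,.02)])
u,v=P(0,0,-.05).astype(int)
cv2.imwrite("pics/toe.png",cv2.resize(f[v-20:v+20,u-30:u+30],None,fx=12,fy=12,interpolation=cv2.INTER_NEAREST)[...,::-1]);print(u-30,v-20)
E
```

```text
[0.58585302 0.16741251 0.22911793] 5.7667 [ 3.14138394e+00 -1.50348596e-03  2.71825778e-01]
1 [array([389. , 185.4]), array([394.1, 184.3])] heel [array([385.9, 181.4]), array([391. , 180.4])]
-1 [array([383.5, 178.5]), array([388.6, 177.4])] heel [array([386.6, 182.3]), array([391.7, 181.2])]
guard [array([378.4, 157.6]), array([393.2, 154.6]), array([387.8, 169. ]), array([403.1, 165.8])]
359 157
```

View pics/toe.png

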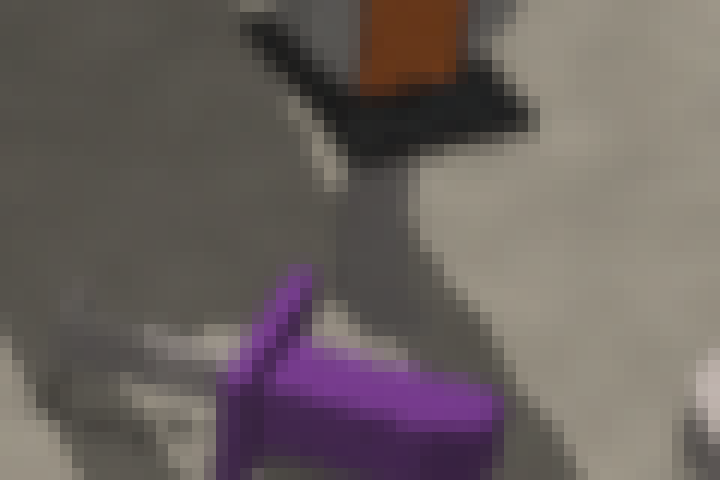

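The toe can't be told apart from the shadow here. I'll carry the blade to in front of the bay, where the background is clean, and look there.

Request:
step_arm:
  plan:
    - [[-20,-32,0,-0.1,0],[-40,-64,0,-0.2,0],[-60,-96,0,-0.3,0],[-80,-128,0,-0.4,0],[-100,-160,0,-0.444,0],[-120,-192,0,-0.444,0],[-140,-224,0,-0.444,0],[-160,-254,0,-0.444,0]]

```text
time: 6.48
tool_pos: [0.423, -0.0875, 0.2253]
ee_rot: [-3.141, 0.006, -0.172]
wrist_force: [-0.4, -0.5, -1.4]
width: 0.022
```

Request:
step_arm:
  plan:
    - [[-15,-25,0,0,0],[-28,-41,0,0,0],[-28,-41,0,0,0],[-28,-41,0,0,0]]

```text
time: 6.82
tool_pos: [0.3964, -0.1276, 0.2262]
ee_rot: [-3.14, 0.004, -0.175]
wrist_force: [-0.6, -0.0, -1.3]
width: 0.0216
```

```bash
python3 - <<'E'
from h import *
o=robot.get_obs();print(o["tool_pos"],o["time"],o["ee_rot"],o["joint_positions"])
f,K,C=snap("scene");p=o["tool_pos"];y=o["ee_rot"][2]
ex=np.array([np.cos(y),np.sin(y),0]);ey=np.array([-np.sin(y),np.cos(y),0])
def P(x,yy,z):return np.round(proj(K,C,p+ex*x+ey*yy+[0,0,z]),1)
for s in(1,-1):
  print(s,[P(s*.016,a,-.0605) for a in(-.007,.007)],"heel",[P(-s*.002,a,-.0605) for a in(-.007,.007)])
u,v=P(0,0,-.04).astype(int)
cv2.imwrite("pics/toe2.png",cv2.resize(f[v-25:v+25,u-30:u+30],None,fx=10,fy=10,interpolation=cv2.INTER_NEAREST)[...,::-1]);print(u-30,v-25)
E
```

```text
[ 0.39635703 -0.12762824  0.22618293] 6.8167 [-3.13985975  0.00414672 -0.17463376] [-4.48333961e-01 -2.14482012e-01  1.61489871e+00  5.56045175e-04
  1.74563669e+00  1.29719522e+00]
1 [array([268.3, 150.7]), array([273.3, 150.9])] heel [array([269.6, 147.3]), array([274.6, 147.6])]
-1 [array([270.6, 144.8]), array([275.5, 145. ])] heel [array([269.3, 148.1]), array([274.3, 148.3])]
241 116
```

View pics/toe2.png

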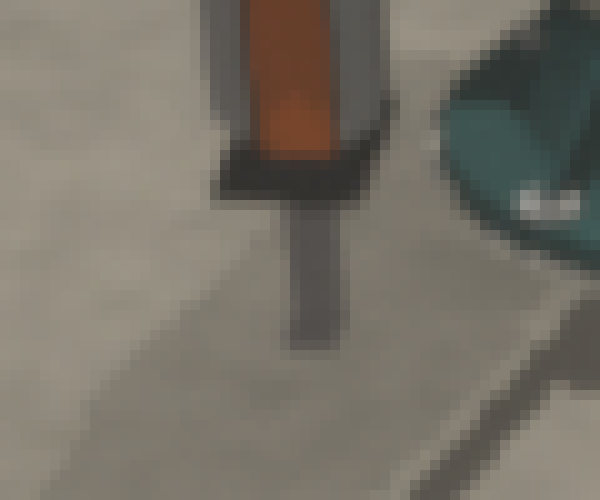

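```bash
python3 - <<'E'
from h import *
o=robot.get_obs()
f,K,C=snap("scene");p=o["tool_pos"];y=o["ee_rot"][2]
ex=np.array([np.cos(y),np.sin(y),0]);ey=np.array([-np.sin(y),np.cos(y),0])
def P(x,yy,z):return np.round(proj(K,C,p+ex*x+ey*yy+[0,0,z]),1)
print("guard top front",[P(.027,b,-.0025) for b in(-.02,.02)],"under",[P(.027,b,-.0085) for b in(-.02,.02)])
print("toe+ top edge front",P(.016,0,-.0575),"root",P(.002,0,-.0575))
print(f[134:154,262:284].sum(2)//3)
E
```

```text
guard top front [array([261.2, 133.8]), array([276. , 134.6])] under [array([261.4, 135.8]), array([276.1, 136.5])]
toe+ top edge front [270.9 149.8] root [271.9 147.2]
[[ 98  58  50  49  49  50  49  49  49  49  49  49  48  49  51  68 105 115
  115 115 115 114]
 [102  70  65  64  63  58  58  54  50  50  49  48  50  52  56  77 111 116
  115 115 115 115]
 [124 111 109 109 107 106 102  86  69  65  61  61  64  79  84  99 115 117
  116 116 115 116]
 [132 132 132 131 131 130 120 104  82  78  74  74  81 103 108 113 117 117
  117 117 117 116]
 [133 133 133 133 132 130 119 110  85  80  80  80  86 107 113 114 115 116
  116 116 116 116]
 [135 133 133 131 125 124 118 111  85  79  80  81  86 105 114 115 115 116
  116 115 115 114]
 [138 136 133 131 121 120 118 112  85  80  79  80  85 102 116 117 118 117
  116 114 114 111]
 [138 135 128 127 121 121 121 115  88  80  80  81  84 100 118 119 118 117
  115 114 112 110]
 [135 132 122 122 121 123 122 117  92  80  81  81  84 101 117 118 117 116
  116 114 113 111]
 [133 126 121 121 121 122 123 117  92  80  80  81  84 101 117 117 117 116
  116 115 113 112]
 
[... 229 characters left out ...]
9  81  82  93 114 116 116 115
  115 114 115 115]
 [119 120 120 119 119 118 118 113  93  80  79  79  80  90 113 116 116 116
  115 115 116 116]
 [120 120 120 119 118 118 118 111  86  79  78  78  79  90 112 114 115 116
  116 115 116 116]
 [120 120 120 119 118 117 116 107  83  79  79  79  83  97 112 113 114 114
  115 116 117 116]
 [119 120 120 119 119 118 117 110  90  87  87  88  94 107 112 113 114 115
  117 117 116 116]
 [118 119 119 118 118 119 118 116 107 106 105 105 107 112 114 114 115 116
  117 117 117 115]
 [117 116 116 117 116 117 117 117 116 115 115 114 113 113 113 114 115 116
  117 117 116 114]
 [116 116 114 114 114 114 114 115 115 114 115 114 114 113 114 114 116 117
  118 116 115 114]]
```

The steel ends at row ~150.8, where a forward-pointing toe is predicted (150.7); a backward toe would end at 148.2. So the toe points along the tool's +x. Next I go down in front of the bay, then in under the overhang.

Request:
step_arm:
  plan:
    - [[0,0,-30,0,0],[0,0,-65,0,0],[0,0,-95,0,0],[0,0,-107,0,0],[0,0,-107,0,0],[0,0,-107,0,0],[0,0,-107,0,0]]

```text
time: 7.5
tool_pos: [0.3988, -0.1274, 0.1229]
ee_rot: [3.141, -0.002, -0.171]
wrist_force: [0.5, 0.8, -0.4]
width: 0.0218
```

Request:
step_arm:
  plan:
    - [[15,-2.5,0,0,0],[28,-5,0,0,0],[39,-6.5,0,0,0],[45,-8,0,0,0],[49,-8.5,0,0,0],[49,-8.5,0,0,0],[49,-8.5,0,0,0]]

```text
time: 8.08
tool_pos: [0.4467, -0.1361, 0.1222]
ee_rot: [3.141, -0.0, -0.172]
wrist_force: [0.1, 0.8, -1.7]
width: 0.0218
```

```bash
python3 - <<'E'
from h import *
o=robot.get_obs();print(o["tool_pos"],o["time"],o["ee_rot"],o["wrist_force"])
f,K,C=snap("wrist");np.savez("w3.npz",f=f,K=K,C=C);cv2.imwrite("pics/w3.png",cv2.resize(f[60:360,140:500],(720,600))[...,::-1])
E
```

```text
[ 0.44669994 -0.1361407   0.12219644] 8.0833 [ 3.14135262e+00 -3.72415561e-04 -1.71999913e-01] [ 0.13573442  0.75125124 -1.69427939]
```

View pics/w3.png

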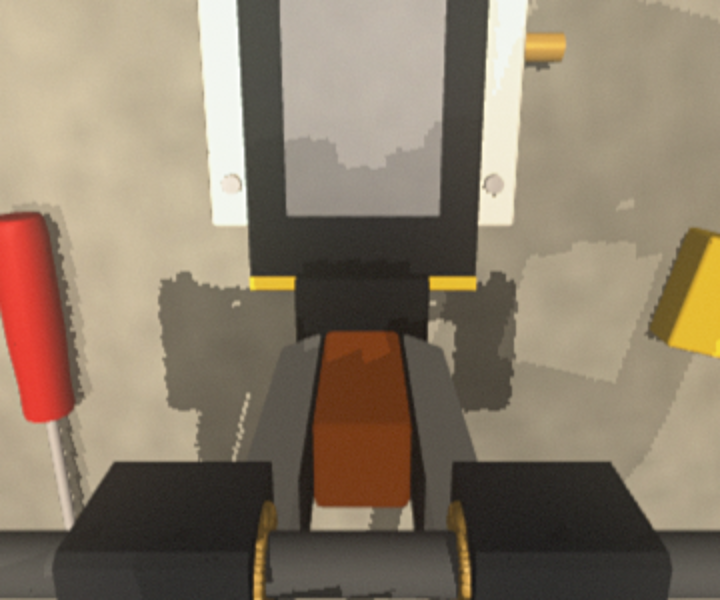

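The wrist view shows the guard centred on the yellow stripe: stripe ends at (250,283) and (476,283), guard from 296 to 428. Next I check the x overlap.

```bash
python3 - <<'E'
from h import *
d=np.load("w3.npz");f,K,C=d["f"],d["K"],d["C"];h=cv2.cvtColor(f,cv2.COLOR_RGB2HSV)
m=cv2.inRange(h,(20,140,80),(35,255,255));w=np.zeros_like(m);w[190:212,255:385]=m[190:212,255:385]
ys,xs=np.nonzero(w);print(xs.min(),xs.max(),ys.min(),ys.max())
B=np.array([.5413,-.1527]);ex=np.array([.9852,-.1711]);ey=np.array([.1711,.9852])
for z in(.070,.074):
  for u in(xs.min(),xs.max()+1):
    p=onz(K,C,u,ys.max()+1,z)[:2]-B;print(z,1e3*p@ex,1e3*p@ey)
t=robot.get_obs()["tool_pos"][:2]-B;print(1e3*t@ex,1e3*t@ey)
E
```

```text
265 377 198 205
0.07 -90.19510625473404 42.248917457547584
0.07 -90.21220897003187 -42.586624811673616
0.074 -88.84453560267244 41.52713946582171
0.074 -88.86134143832878 -41.83577433826239
-96.30261121069773 0.11949835711666168
```

```bash
python3 - <<'E'
import numpy as np
th=np.r_[np.linspace(.08,1.36,16),1.42,1.47,1.5,1.5]
P=lambda t:np.array([155.3-(155-3.2*t)*np.cos(t),1.3+(155-3.2*t)*np.sin(t)]) if t>0 else np.zeros(2)
for i in(0,8,16):
  b=P(th[i-1]) if i else np.zeros(2)
  print([[round(.9852*q[0],1),round(-.1711*q[0],1),round(q[1],1),0,0] for q in(P(t)-b for t in th[i:i+8])])
E
```

```text
[[np.float64(1.0), np.float64(-0.2), np.float64(13.7), 0, 0], [np.float64(2.9), np.float64(-0.5), np.float64(26.7), 0, 0], [np.float64(5.8), np.float64(-1.0), np.float64(39.5), 0, 0], [np.float64(9.8), np.float64(-1.7), np.float64(52.1), 0, 0], [np.float64(14.9), np.float64(-2.6), np.float64(64.1), 0, 0], [np.float64(20.9), np.float64(-3.6), np.float64(75.7), 0, 0], [np.float64(27.8), np.float64(-4.8), np.float64(86.7), 0, 0], [np.float64(35.7), np.float64(-6.2), np.float64(97.1), 0, 0]]
[[np.float64(8.7), np.float64(-1.5), np.float64(9.6), 0, 0], [np.float64(18.1), np.float64(-3.1), np.float64(18.4), 0, 0], [np.float64(28.2), np.float64(-4.9), np.float64(26.4), 0, 0], [np.float64(38.9), np.float64(-6.8), np.float64(33.4), 0, 0], [np.float64(50.2), np.float64(-8.7), np.float64(39.5), 0, 0], [np.float64(61.9), np.float64(-10.7), np.float64(44.5), 0, 0], [np.float64(73.9), np.float64(-12.8), np.float64(48.6), 0, 0], [np.float64(86.3), np.float64(-15.0), np.float64(51.5), 0, 0]]
[[np.float64(8.8), np.float64(-1.5), np.float64(1.4), 0, 0], [np.float64(16.2), np.float64(-2.8), np.float64(2.2), 0, 0], [np.float64(20.6), np.float64(-3.6), np.float64(2.5), 0, 0], [np.float64(20.6), np.float64(-3.6), np.float64(2.5), 0, 0]]
```

Request:
step_arm:
  plan:
    - [[1,0,13.5,0,0],[3,-0.5,26.5,0,0],[6,-1,39.5,0,0],[10,-1.5,52,0,0],[15,-2.5,64,0,0],[21,-3.5,75.5,0,0],[28,-5,86.5,0,0],[35.5,-6,97,0,0]]

```text
time: 8.8
tool_pos: [0.481, -0.142, 0.219]
ee_rot: [3.141, 0.002, -0.173]
wrist_force: [0.2, -0.7, -2.4]
width: 0.0218
```

Request:
step_arm:
  plan:
    - [[8.5,-1.5,9.5,0,0],[18,-3,18.5,0,0],[28,-5,26.5,0,0],[39,-7,33.5,0,0],[39,-7,33.5,0,0],[39,-7,33.5,0,0]]

```text
time: 9.3
tool_pos: [0.5209, -0.1492, 0.2523]
ee_rot: [3.141, -0.0, -0.172]
wrist_force: [-0.8, -0.2, -1.9]
width: 0.0219
```

```bash
python3 - <<'E'
from h import *
o=robot.get_obs();print(o["tool_pos"],o["time"],o["ee_rot"],o["wrist_force"],o["width"])
f,K,C=snap("scene");cv2.imwrite("pics/s4.png",cv2.resize(f[110:270,190:350],(640,640)[:1]*2,interpolation=cv2.INTER_CUBIC)[:600,...,::-1])
E
```

```text
[ 0.52093049 -0.14918253  0.25226728] 9.3 [ 3.14141304e+00 -1.12561580e-05 -1.72222653e-01] [-0.79685751 -0.17450196 -1.93309739] 0.021887796787849127
```

View pics/s4.png

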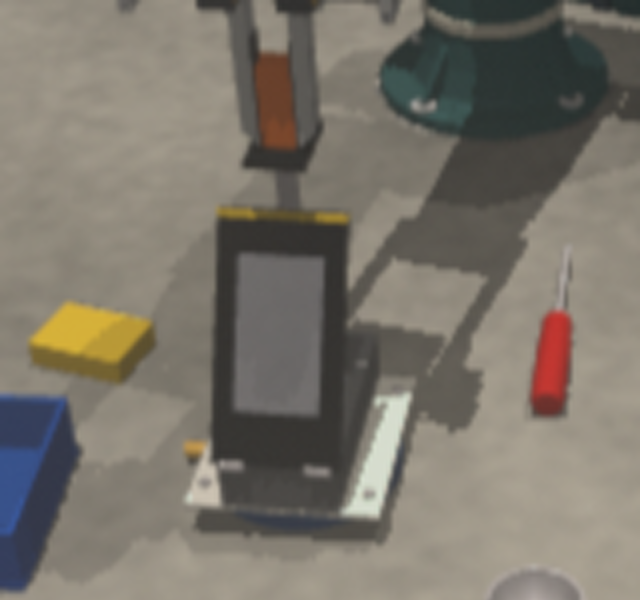

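The cover is up about 1.0 rad, riding on the toe just below its striped edge (crop 285,215). I'll carry on.

Request:
step_arm:
  plan:
    - [[11,-2,6,0,0],[22,-4,11,0,0],[34,-6,15,0,0],[46,-8,18,0,0],[56,-9.5,20,0,0],[65,-11,21.5,0,0],[65,-11,21.5,0,0],[65,-11,21.5,0,0]]

```text
time: 10.02
tool_pos: [0.5855, -0.16, 0.273]
ee_rot: [-3.141, 0.002, -0.172]
wrist_force: [0.6, 0.6, -0.2]
width: 0.022
```

```bash
python3 - <<'E'
from h import *
o=robot.get_obs();t=o["tool_pos"];print(t,o["time"],o["ee_rot"],o["wrist_force"],o["width"])
B=np.array([.5413,-.1527]);ex=np.array([.9852,-.1711])
s=1e3*(t[:2]-B)@ex+16;z=1e3*t[2]-57.5;print(s,z,np.arctan2(z-66,75-s),np.hypot(z-66,75-s))
E
```

```text
[ 0.58550165 -0.16004559  0.27298919] 10.0167 [-3.14144041e+00  1.50206813e-03 -1.72232132e-01] [ 0.61537936  0.6285396  -0.1965049 ] 0.021995256828917654
60.80429605513821 215.48918942333103 1.4761188275261896 150.1616987281867
```

Request:
step_arm:
  plan:
    - [[4,-0.5,0,0,0],[8,-1.5,0,0,0],[12,-2,0,0,0],[15,-2.5,0,0,0],[15,-2.5,0,0,0],[15,-2.5,0,0,0],[15,-2.5,0,0,0]]

```text
time: 10.6
tool_pos: [0.6013, -0.1627, 0.2737]
ee_rot: [3.142, -0.0, -0.172]
wrist_force: [-0.0, 0.2, -0.6]
width: 0.0216
```

Request:
step_arm:
  plan:
    - [[-20,3.5,0,0,0],[-50,8.5,0,0,0],[-85,14.5,0,0,0],[-120,20.5,0,0,0],[-130,22.5,0,0,0],[-130,22.5,0,0,0],[-130,22.5,0,0,0]]

```text
time: 11.18
tool_pos: [0.4715, -0.1403, 0.2745]
ee_rot: [3.141, -0.003, -0.172]
wrist_force: [0.4, 0.1, -1.0]
width: 0.0218
```

```bash
python3 - <<'E'
from h import *
o=robot.get_obs();t=o["tool_pos"];print(t,o["time"],o["ee_rot"],o["wrist_force"],o["width"])
f,K,C=snap("wrist");np.savez("w5.npz",f=f,K=K,C=C)
g,K2,C2=snap("scene");np.savez("s5.npz",f=g,K=K2,C=C2)
a=f[0:300,140:500];b=cv2.resize(g[110:260,215:325],None,fx=4,fy=4,interpolation=cv2.INTER_CUBIC)
im=np.zeros((600,800,3),np.uint8);im[:300,:360]=a;im[:600,360:800]=b
cv2.imwrite("pics/w5.png",im[...,::-1])
E
```

```text
[ 0.47148973 -0.14026948  0.27451187] 11.1833 [ 3.14109597e+00 -2.75093856e-03 -1.72393363e-01] [ 0.42377612  0.14152838 -0.99173893] 0.02175924024093292
```

View pics/w5.png

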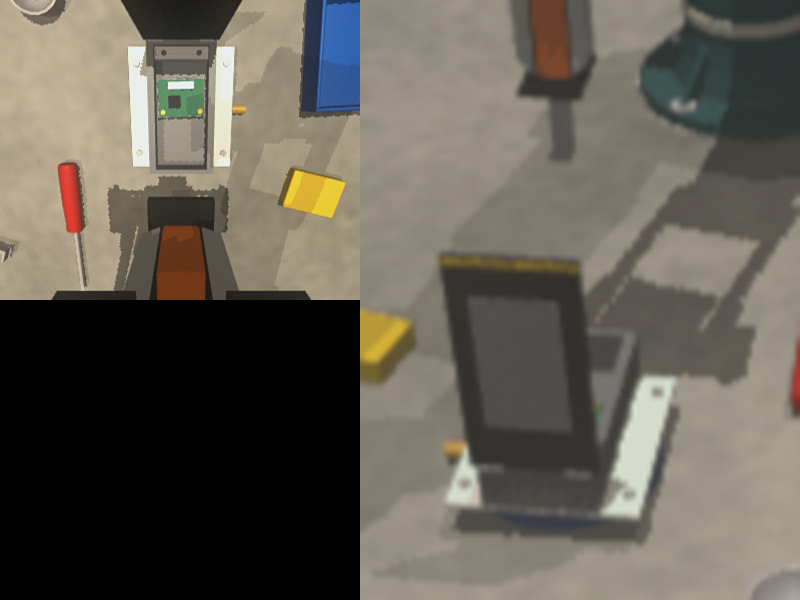

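The cover stands about upright with its stripe at the top. The green module lies at wrist crop (158–205, 78–118), short of the fence at row ~60. Next I measure the cover angle and the module.

```bash
python3 - <<'E'
from h import *
B=np.array([.5413,-.1527,0]);ex=np.array([.9852,-.1711,0]);ey=np.array([.1711,.9852,0]);ez=np.array([0,0,1])
d=np.load("s5.npz");K,C,g=d["K"],d["C"],d["f"]
for t in(1.45,1.5,1.57,1.65):
  n=[proj(K,C,B+ex*(.075-.164*np.cos(t)+.004*np.sin(t))+ey*y+ez*(.066+.164*np.sin(t)+.004*np.cos(t))) for y in(.042,0,-.042)];print(t,np.round(n,1).tolist())
h=cv2.cvtColor(g,cv2.COLOR_RGB2HSV);m=cv2.inRange(h,(18,90,60),(35,255,255));m[:,:230]=0;m[:,275:]=0;m[:165]=0;m[185:]=0
ys,xs=np.nonzero(m);print("stripe",xs.min(),xs.max(),[(u,ys[xs==u].min(),ys[xs==u].max()) for u in(238,252,266)])
d=np.load("w5.npz");K,C,f=d["K"],d["C"],d["f"];h=cv2.cvtColor(f,cv2.COLOR_RGB2HSV)
m=cv2.inRange(h,(40,60,30),(90,255,255));w=np.zeros_like(m);w[60:140,280:360]=m[60:140,280:360]
c=cv2.convexHull(np.vstack(cv2.findContours(w,0,1)[0]))[:,0]
P=np.array([[1e3*(onz(K,C,u,v,.056)-B)@ex,1e3*(onz(K,C,u,v,.056)-B)@ey] for u,v in c],np.float32)
print("board",cv2.minAreaRect(P),P.min(0),P.max(0))
for s in(-70,-30,0,12,56):print(s,np.round(proj(K,C,B+ex*s/1e3+ez*.056),1))
E
```

```text
1.45 [[270.6, 170.3], [253.2, 169.4], [235.8, 168.4]]
1.5 [[269.9, 172.0], [252.4, 171.1], [234.9, 170.1]]
1.57 [[268.9, 174.7], [251.2, 173.7], [233.7, 172.7]]
1.65 [[267.8, 178.2], [250.0, 177.2], [232.3, 176.2]]
stripe 235 269 [(238, np.int64(174), np.int64(176)), (252, np.int64(175), np.int64(177)), (266, np.int64(176), np.int64(178))]
board ((13.49322509765625, 0.6328620910644531), (41.540802001953125, 52.92867660522461), 1.0990725755691528) [ -7.475251 -26.19442 ] [34.190483 27.073345]
-70 [321.  167.5]
-30 [321.  135.1]
0 [321.  109.5]
12 [321.  99.]
56 [321.   58.7]
```

Request:
step_arm:
  plan:
    - [[10,-2,-20,0,0],[20,-3.5,-50,0,0],[30,-5,-85,0,0],[30,-5,-115,0,0],[30,-5,-135,0,0],[30,-5,-145,0,0],[30,-5,-145,0,0],[30,-5,-145,0,0]]

```text
time: 11.95
tool_pos: [0.5019, -0.1453, 0.1288]
ee_rot: [-3.142, 0.0, -0.172]
wrist_force: [-0.2, -0.0, -0.7]
width: 0.0217
```

```bash
cat > st.py <<'E'
from h import *
o=robot.get_obs();t=o["tool_pos"];B=np.array([.5413,-.1527]);ex=np.array([.9852,-.1711]);ey=np.array([.1711,.9852])
p=t[:2]-B;f=o["wrist_force"]
print("t",o["time"],"tip s",1e3*p@ex+16,"y",1e3*p@ey,"tip z",1e3*t[2]-59,"Fs",f[:2]@ex,"F",f,"M",o["wrist_torque"],o["ee_rot"])
E
python3 st.py
```

```text
t 11.95 tip s -24.075757354953154 y 0.5035049581443376 tip z 69.82709452695659 Fs -0.21781468376461008 F [-0.22545993 -0.02518082 -0.73943499] M [-0.01941248 -0.08058368  0.03580757] [-3.14158485e+00  1.56611065e-04 -1.72043459e-01]
```

Request:
step_arm:
  plan:
    - [[0,0,-8,0,0],[0,-0.5,-16,0,0],[0,-0.5,-24,0,0],[0,-0.5,-24,0,0],[0,-0.5,-24,0,0]]

```text
time: 12.37
tool_pos: [0.5007, -0.1455, 0.1042]
ee_rot: [-3.141, 0.001, -0.172]
wrist_force: [1.2, 0.5, -1.1]
width: 0.0218
```

Request:
step_arm:
  plan:
    - [[4,-0.7,0,0,0],[8,-1.4,0,0,0],[12,-2,0,0,0],[16,-2.8,0,0,0],[20,-3.5,0,0,0],[24,-4.2,0,0,0],[24,-4.2,0,0,0],[24,-4.2,0,0,0]]

```text
time: 13.03
tool_pos: [0.5255, -0.1499, 0.1046]
ee_rot: [3.142, -0.0, -0.172]
wrist_force: [-0.6, 0.2, -1.1]
width: 0.0221
```

```bash
python3 st.py
```

```text
t 13.0333 tip s -0.02918981659960096 y 0.032123687389920885 tip z 45.630030561655374 Fs -0.6755985945776292 F [-0.64793715  0.2177143  -1.12565395] M [-0.0119954  -0.02128701  0.0373085 ] [ 3.14156844e+00 -2.11096853e-04 -1.72101826e-01]
```

Request:
step_arm:
  plan:
    - [[2,-0.3,0,0,0],[4,-0.7,0,0,0],[6,-1,0,0,0],[8,-1.4,0,0,0],[9,-1.6,0,0,0],[10,-1.7,0,0,0],[10,-1.7,0,0,0],[10,-1.7,0,0,0]]

```text
time: 13.7
tool_pos: [0.5353, -0.1516, 0.1047]
ee_rot: [3.141, -0.0, -0.172]
wrist_force: [0.2, 0.0, -1.7]
width: 0.0215
```

Request:
step_arm:
  plan:
    - [[0.5,0,0,0,0],[1,-0.2,0,0,0],[1.5,-0.2,0,0,0],[2,-0.3,0,0,0],[2,-0.3,0,0,0],[2,-0.3,0,0,0]]

```text
time: 14.2
tool_pos: [0.5371, -0.1519, 0.1047]
ee_rot: [3.141, 0.0, -0.172]
wrist_force: [-0.8, -0.7, -1.6]
width: 0.0218
```

```bash
python3 st.py
```

```text
t 14.2 tip s 11.681213660415107 y 0.06514235711835825 tip z 45.74173330950423 Fs -0.6278396252260356 F [-0.7618993  -0.71761287 -1.57643801] M [ 0.03186724  0.30911086 -0.02546483] [ 3.14142005e+00  1.54085693e-04 -1.72242066e-01]
```

Request:
step_arm:
  plan:
    - [[0.5,-0.1,0,0,0],[1,-0.2,0,0,0],[1,-0.2,0,0,0],[1,-0.2,0,0,0]]

```text
time: 14.53
tool_pos: [0.5373, -0.1519, 0.1045]
ee_rot: [-3.142, 0.002, -0.172]
wrist_force: [-4.5, 0.3, 0.5]
width: 0.022
```

```bash
python3 st.py
```

```text
t 14.5333 tip s 11.928232047682428 y 0.08568017976369446 tip z 45.471054716166165 Fs -4.453578126951833 F [-4.46036463  0.34615365  0.53819055] M [0.14670417 0.99501467 0.02253937] [-3.14158550e+00  2.12995428e-03 -1.72247878e-01]
```

Request:
step_arm:
  plan:
    - [[0.5,-0.1,0,0,0],[1,-0.2,0,0,0],[1,-0.2,0,0,0],[1,-0.2,0,0,0]]

```text
time: 14.87
tool_pos: [0.5375, -0.152, 0.1043]
ee_rot: [-3.142, 0.004, -0.172]
wrist_force: [-5.3, 0.8, 0.3]
width: 0.0218
```

```bash
python3 st.py
```

```text
t 14.8667 tip s 12.130367275650576 y 0.08897515152001201 tip z 45.26317305439062 Fs -5.322801578808385 F [-5.26406708  0.79861307  0.27641476] M [0.2686591  1.488462   0.03887654] [-3.14151818  0.00417191 -0.17226173]
```

Request:
step_arm:
  plan:
    - [[0.5,-0.1,0,0,0],[1,-0.2,0,0,0],[1,-0.2,0,0,0],[1,-0.2,0,0,0]]

```text
time: 15.2
tool_pos: [0.5377, -0.152, 0.104]
ee_rot: [-3.141, 0.006, -0.172]
wrist_force: [-6.8, 1.3, 1.0]
width: 0.0219
```

```bash
python3 st.py
```

```text
t 15.2 tip s 12.327066057036703 y 0.09419774676115211 tip z 45.042210130979825 Fs -6.92482138869201 F [-6.80596072  1.28339501  1.03007524] M [0.35140544 1.88201841 0.03003357] [-3.14141393  0.00628117 -0.17227589]
```

Request:
step_arm:
  plan:
    - [[0.5,-0.1,0,0,0],[0.5,-0.1,0,0,0],[0.5,-0.1,0,0,0],[0.5,-0.1,0,0,0]]

```text
time: 15.53
tool_pos: [0.538, -0.152, 0.104]
ee_rot: [-3.141, 0.007, -0.172]
wrist_force: [-8.1, 1.3, 1.9]
width: 0.0213
```

```bash
python3 st.py
```

```text
t 15.5333 tip s 12.641772459251973 y 0.11745691448310092 tip z 44.994695980852526 Fs -8.232530010709095 F [-8.1238815   1.3377087   1.91791661] M [ 0.35231006  2.01008269 -0.01104402] [-3.14137959  0.00668082 -0.17230544]
```

Request:
step_arm:
  plan:
    - [[0.5,-0.1,0,0,0],[1,-0.2,0,0,0],[1,-0.2,0,0,0],[1,-0.2,0,0,0],[1,-0.2,0,0,0]]

```text
time: 15.95
tool_pos: [0.5391, -0.1522, 0.104]
ee_rot: [-3.141, 0.006, -0.172]
wrist_force: [-6.9, 1.7, 1.8]
width: 0.0215
```

```bash
python3 st.py
```

```text
t 15.95 tip s 13.743212931570183 y 0.10619460518440876 tip z 45.015375144615604 Fs -7.06415518066677 F [-6.86666401  1.74820456  1.78158843] M [ 0.34988396  1.92295877 -0.03482171] [-3.14135457  0.00649242 -0.1722386 ]
```

Request:
step_arm:
  plan:
    - [[0,0,0,0,0],[0,0,0,0,0],[0,0,0,0,0],[0,0,0,0,0],[0,0,0,0,0],[0,0,0,0,0]]

```text
time: 16.45
tool_pos: [0.5391, -0.1522, 0.104]
ee_rot: [-3.141, 0.006, -0.172]
wrist_force: [-7.6, 0.8, 1.5]
width: 0.0216
```

```bash
python3 st.py; python3 - <<'E'
from h import *
f,K,C=snap("wrist");np.savez("w6.npz",f=f,K=K,C=C)
g,K2,C2=snap("scene");a=cv2.resize(f[0:250,220:420],None,fx=2.4,fy=2.4);b=cv2.resize(g[100:260,225:301],(285,600))
cv2.imwrite("pics/w6.png",np.hstack([a,b])[...,::-1])
E
```

```text
t 16.45 tip s 13.74485228274015 y 0.12654997563199838 tip z 45.006937854280494 Fs -7.640797947033266 F [-7.61270605  0.82267648  1.46423855] M [0.34210431 1.97649799 0.01834161] [-3.14128012  0.00645591 -0.17228684]
```

View pics/w6.png

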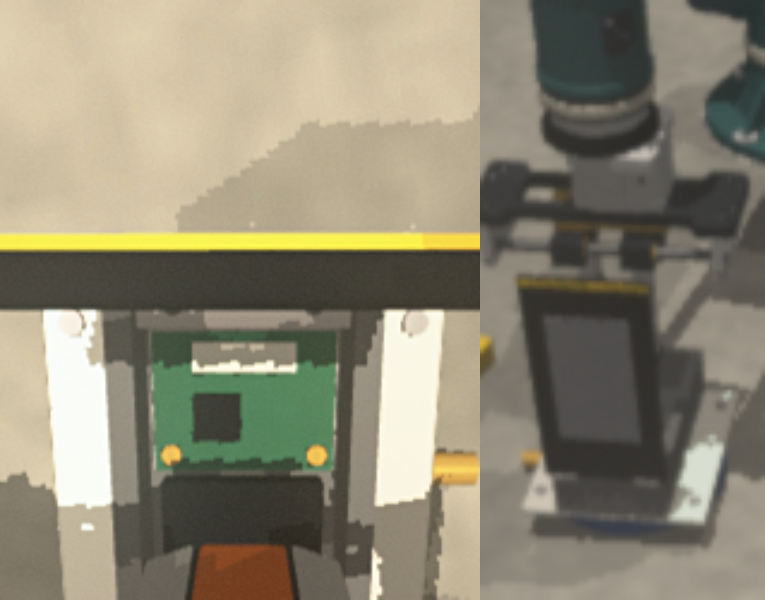

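The module's green board is now up against the fence (crop row ~330) with the toe and guard behind it, and the cover still stands upright. The push has levelled off near 7.7 N because the blade slips in the grip. Next I check that the module is square and the push holds.

Request:
step_arm:
  plan:
    - [[0.5,-0.1,0,0,0],[1,-0.2,0,0,0],[1,-0.2,0,0,0],[1,-0.2,0,0,0],[1,-0.2,0,0,0],[1,-0.2,0,0,0],[1,-0.2,0,0,0],[1,-0.2,0,0,0]]

```text
time: 17.22
tool_pos: [0.5401, -0.1524, 0.104]
ee_rot: [-3.141, 0.007, -0.172]
wrist_force: [-7.3, 1.0, 1.1]
width: 0.0216
```

```bash
python3 - <<'E'
from h import *
B=np.array([.5413,-.1527,0]);ex=np.array([.9852,-.1711,0]);ey=np.array([.1711,.9852,0])
d=np.load("w6.npz");K,C,f=d["K"],d["C"],d["f"];h=cv2.cvtColor(f,cv2.COLOR_RGB2HSV)
m=cv2.inRange(h,(40,60,20),(95,255,255));w=np.zeros_like(m);w[130:200,275:370]=m[130:200,275:370]
c=cv2.convexHull(np.vstack(cv2.findContours(w,0,1)[0]))[:,0]
P=np.array([[1e3*(onz(K,C,u,v,.056)-B)@e for e in(ex,ey)] for u,v in c],np.float32)
print("board",cv2.minAreaRect(P),P.min(0),P.max(0))
for s in(56,):print(proj(K,C,B+ex*s/1e3+[0,0,.058]))
print(h[130:142,300].tolist())
F=[]
E
python3 st.py
```

```text
board ((33.805145263671875, -0.0076999664306640625), (53.376487731933594, 41.27936553955078), 89.98414611816406) [ 13.158259 -26.690653] [54.44758 26.68171]
[321.36549443 136.08886924]
[[16, 42, 152], [19, 44, 122], [21, 36, 114], [21, 45, 114], [19, 42, 116], [17, 41, 118], [17, 41, 112], [26, 36, 98], [48, 50, 87], [58, 59, 82], [57, 60, 77], [53, 64, 80]]
t 17.2167 tip s 14.765462168957017 y 0.12416879174918521 tip z 44.997323094371126 Fs -7.387979800320974 F [-7.31680126  1.0489024   1.05308237] M [ 0.34399721  1.9248356  -0.02909254] [-3.14126856  0.00650317 -0.17223118]
```

The module is seated and square: board centre at s = 33.8 mm against 34 expected, yaw about 0. The push is steady, limited by grip slip. I'll hold for half a second more, re-read, and hand in.

Request:
step_arm:
  plan:
    - [[0,0,0,0,0],[0,0,0,0,0],[0,0,0,0,0],[0,0,0,0,0],[0,0,0,0,0],[0,0,0,0,0]]

```text
time: 17.72
tool_pos: [0.5401, -0.1524, 0.104]
ee_rot: [-3.141, 0.006, -0.172]
wrist_force: [-7.6, 1.3, 1.5]
width: 0.0221
```

```bash
python3 st.py; python3 -c "
from bench import robot
print(robot.close_job())"
```

```text
t 17.7167 tip s 14.779338787099036 y 0.12075407954451864 tip z 45.01668319164472 Fs -7.663908556367486 F [-7.55402809  1.29561709  1.49184958] M [0.37245214 1.92752534 0.03158644] [-3.14125478  0.00644241 -0.17224404]
the job is handed in; nothing more can be done
None
```

The job is handed in at 17.7 s with the module seated and the blade still pressing it, but the push is about 7.5 N rather than the 10 N asked for.

I took the blade out of its stand, levered the cover up with the toe, and pushed the module along the bay onto the fence.

- **Cover:** it measured about 1.6 rad before the push. The last picture still shows it upright, though I did not measure the angle again.
- **Module:** the last image puts its centre about 22 mm before the fence face, as it should be when seated, with a yaw of about 0.
- **Push:** it held at 7.1–7.7 N for the last 1.8 s. It levelled off there because the blade slowly twists in the grip: driving 2 mm further only tilted it a little, without raising the force. The highest reading was about 8 N, well under 25 N.
- **Other objects:** I kept clear of everything else on the table and felt no unexpected contact, but did not check their positions again at the end.

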